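# Stack, not nest: the upper craft tote on the turntable

### The job

Stack the loose grey tote on its twin that is screwed to the turntable, so that it stands up high on the ledges instead of sinking in and nesting, with the loose tote's notched front facing the robot. The totes only stack when their notched fronts point opposite ways, so first swing the turntable round until the bottom tote's front points straight away from the robot, then carry the loose tote over and set it down gently, and let go. Leave the tin, the hole punch, the hoops and the brayer where they are.

Things in the scene. Friction and masses are not known exactly. Their poses are not given: they have to be found in the camera images.
- susan: Fixed foot of the wooden turntable (lazy Susan); origin on the table top on the turning axis; axes parallel to the world's (x away from the robot, y to its left, z up). The round board on it is 220 mm across, upper face 25 mm above the table. Turntable and loose tote swap sides (left or right) from start to start.
- disc (a joint): Angle of the turntable in rad, counter-clockwise positive from above, no stops. At 0 the bottom tote's notched front points to the robot (-x) and the knob lies on the +y side of the axis; at pi or -pi the front points straight away from the robot (+x). It turns under about 1 N at the knob and stays where it is left.
- knob (a point): Centre of the wooden knob (20 mm across) on a 16 mm thick upright post standing on the board, 92 mm from the axis, beside the middle of a long side of the bottom tote, about 50 mm clear of it; 73 mm above the table.
- bottom_front (a point): Point on the notched front end of the bottom tote, 55 mm from the turntable's axis, 50 mm above the table. This tote is a twin of the loose one, screwed centrally to the board: underside 25 mm, ledge tops 70 mm and rim 95 mm above the table.
- top_tote: Loose grey plastic open tote, 100 to 200 g, walls 3.5 mm, sloping: 106 x 52 mm at the floor, 124 x 70 mm at the rim, 70 mm high. Origin at the centre of its underside, x along its length (front at -x), z up. Starts upright on the mat. Best gripped across the long sides (y) at mid-length, near the rim. Front end cut down to 25 mm between its corners, back end whole.
- top_front (a point): Point on the loose tote's notched front, 55 mm from its centre, 25 mm above its underside. Inside each tote are four ledges, tops 45 mm above its underside. With fronts pointing opposite ways the upper tote's underside rests on the lower's ledges, 70 mm above the table; with fronts alike it sinks 15 to 20 mm deeper. Play each way: about 5 mm entering the mouth, 2 mm when seated.
- mat: Fixed cork mat, 380 x 240 x 3 mm (x, y, z), under the loose tote, the hoops, the punch and the brayer; origin at the centre of its underside.
- tin: Bystander: tall aluminium tin with a closed hinged flap, about 84 x 64 mm and 162 mm tall, standing between turntable and mat; origin at the centre of its underside.
- punch: Bystander: black plastic hole punch with press lever, 60 x 90 mm, 62 mm tall, on the far part of the mat; origin at the centre of its underside.
- hoops: Bystander: stack of three wooden embroidery hoops, 100 mm across, 27 mm tall, on the far part of the mat; origin at the centre of its underside.
- brayer: Bystander: pink silicone brayer lying along y, about 45 x 150 mm, 32 mm tall, on the near part of the mat; origin under the roller's middle.
Mind the look-alikes: they are no part of the job. Leave any red look-alike of the top_tote alone. Of the things that look like the susan, the larger one is meant.

How it is judged (in metres and radians):
On the way, in this order (a step that is already met when the one before it is completed fails the run):
1. the turntable is turned so that the bottom tote's front points straight away from the robot (within about 15 degrees) while the loose tote is still elsewhere (x of bottom_front in the frame of susan above 0.03 m and y of bottom_front in the frame of susan between -0.0142 and 0.0142 m and horizontal distance between top_tote and susan above 0.15 m), for 0.3 s.
2. the loose tote stands on the bottom tote's ledges, front towards the robot (x of bottom_front in the frame of susan above 0.03 m and y of bottom_front in the frame of susan between -0.0142 and 0.0142 m and z of top_tote in the frame of susan between 0.066 and 0.074 m and horizontal distance between top_tote and susan below 0.008 m and angle between top_tote's own z axis and vertical below 0.06 rad and x of top_front in the frame of susan below -0.03 m and y of top_front in the frame of susan between -0.018 and 0.018 m), for 0.2 s.
At the end, for the whole second after the job is handed in: Bottom tote's front points away from the robot within 15 degrees; loose tote at rest, level on its ledges (underside 66 to 74 mm above the table, within 8 mm of the turntable axis), front to the robot within 19 degrees; turntable still (all of step 2 and linear speed of top_tote below 0.02 m/s and angular speed of top_tote below 0.1 rad/s and velocity of joint disc between -0.05 and 0.05 rad/s); the robot touches nothing.
It fails at once if a bystander (tin, punch, hoops, brayer) is shifted by more than 25 mm or tipped (distance of any of tin, punch, hoops, brayer from where it was at the start of the episode above 0.025 m or angle between any of tin, punch, hoops, brayer's own z axis and vertical above 0.3 rad).
It fails at once if the loose tote is dropped or slammed into the bottom one (faster than 0.6 m/s over it) (horizontal distance between top_tote and susan below 0.08 m and z of top_tote in the frame of susan below 0.13 m and linear speed of top_tote above 0.6 m/s).
It also fails if it takes over 59 s, if anything falls off the work surface, if the arm or the gripper's body presses on something with over 40 N, if the wrist force passes 120 N, or if a joint passes its speed limit or range.

### The arm

A 6-joint arm with a two-finger parallel gripper is mounted at the origin on the work surface. World frame = base frame: x ahead of the robot, y to its left, z up, the work surface at z = 0. Lengths are in mm, angles in rad, forces in N, time in s.
With the tool pointing down it reaches from about 350 to 850 mm from the base axis. Payload 8.1 kg.
Tool frame: the origin (TCP) lies on the front face of the gripper's body, between the roots of the fingers; the fingertips stand 84 mm ahead of it and the grasp point (between the pads) lies 65 mm ahead of it (ctrl.tcp_to_tips is the z of the fingertips in the tool frame, in mm); z points along the fingers, y is the line along which they close (so a half turn about z gives the same grasp; the last joint's range is limited). The gripper opens to 93 mm and grips with 3 to 60 N. Pads are 15 mm wide; open, the fingers measure 128 mm over their backs; the gripper's body (75 mm by 188 mm) begins 65 mm behind the grasp point.
Start: joints at [1.146, 0.13, 1.488, -0, 1.523, -0.085], TCP at [199.958, 565.705, 302.735] pointing down, gripper open.
Joint ranges: [-2.96, 2.96], [-0.89, 2.26], [0.02, 2.5], [-1.34, 4.48], [0, 2.73], [-2.66, 2.66]. Speed limits (rad/s): [2.39, 2.39, 2.79, 3.14, 3.14, 3.14].

### API

Orientations are given as a unit quaternion [w, x, y, z].
In Python, from workcell import ctrl gives the robot as it stands. The module is installed in compiled form; this text tells all that it offers.
- The arm moves only by the tool jog_arm, never from a script. Its argument "steps" is a list of rows, each an object with "xyz": the shift along the tool's x, y, z in cm, a list of three; "twist": the turn, a rotation vector about the tool's x, y, z in rad, a list of three; "hand": the opening, from 0 (shut) to 1 (fully open). A call has 1 to 5 rows; each row is the pose to reach, as a shift and turn from the pose commanded when the call began, along the tool's axes at that moment; what a row does not reach only later rows make up. A row lasts 1/8 s, in which the tool goes at most 62.5 mm and 10.7 degrees, less where a joint would pass 70% of its speed; a pose out of reach is approached as far as the arm can. A call with a gripper value outside its range is refused whole. The fingers move at their own pace and stop on an object; the grip force is fixed at half the most. Time passes only in rows, so rows that repeat a pose let the fingers close. It gives the time, the measured TCP pose, the force, the opening and the grip force at its end, in the units of the state.
- ctrl.observe(): the state, without advancing time (a new reading comes with each control period).
- ctrl.read_camera(name): name is "scene" or "top" or "wrist"; returns a dict with "pixels" (420x560x3 uint8, blue, green, red), "K" (3x3 intrinsics, pixels), "eye" and "orientation" of the camera in the world. Camera axes: x right, y up, looking along -z (the intrinsics and any distortion apply to the point x, -y, -z); pixel columns grow to the right and rows downward; lengths in mm; the calibration is good to about 2 mm. A picture is of the moment at which its call begins. There is no depth.
- ctrl.job_done(): hands the job in; it is judged then, once.
Trained networks look in a picture, given as the dict that the camera call returned (one of the last four; its "shot" number tells which), for a name from the list of things; names that differ only in an ending like _2 or _b are one class to them, and where a whole thing is asked for, a point or a joint stands for the part that bears it (a point fixed in the world has none). Each returns a list of dicts, best first, with "conf" (0 to 1); they miss things now and then, are a little off and sometimes report something else, mostly with a low value. They report only what shows in the picture. A call takes as long as a camera call. They do not tell look-alikes from the thing itself.
- ctrl.masks_of(picture, query): "mask" (420x560 bool, what is visible of it).
- ctrl.spot_point(picture, query): "centre" ([x, y, z] in mm, in world coordinates, good to about 4 mm: a listed point, or the origin of a listed thing).
The state is a dict: "t": time; "joints": joint angles; "joint_vel": joint speeds; "effort": joint torques, N m; "tcp_pos": TCP position; "ee_rot": TCP orientation; "ft_force": force on the tool from outside, world axes, zero at the start; "moment": the same for the moment, N m; "width": finger opening in mm; "finger_force": force on a finger pad.
Only numpy, scipy, OpenCV 4.12 (cv2) and the standard library are available. Lean on these libraries where they do the work, as an engineer would, in place of code of your own. Each camera call takes 0.05 s, during which the arm holds its last target. There are 200 camera calls.

## Working session

There is one attempt and no reset: what is moved stays moved. The work goes in short steps, Python scripts to look and compute and a tool call to move; the robot and the scene stay as the last step left them, time stands still between calls to the robot, and variables do not carry over. Pictures are saved under pics/ and viewed, at most 10 in all, crops included, and the job is handed in when it is done.

Besides the shell and the picture viewer there is one more tool, called as name(argument=value, ...) on one line, values as JSON. jog_arm: Moves the arm, as the interface text tells. Its arguments: {"type":"object","properties":{"steps":{"type":"array"}},"required":["steps"]}

```bash
mkdir -p pics
python3 - <<'E'
from workcell import ctrl
import cv2,numpy as np
o=ctrl.observe();print(o['t'],o['tcp_pos'],o['ee_rot'],o['width'])
for n in ("top","scene"):
    p=ctrl.read_camera(n);cv2.imwrite(f'pics/{n}0.png',p['pixels'])
    print(n,np.round(p['eye']),p['orientation'])
    for q in ("susan","knob","bottom_front","top_tote","top_front","tin","punch","hoops","brayer","mat"):
        print(q,[(round(d['conf'],2),np.round(d['centre']).tolist()) for d in ctrl.spot_point(p,q)])
print(ctrl.observe()['t'])
E
```

```text
0.0 [199.78564219 565.32404084 301.69262099] [-2.42988068e-04  1.69085581e-01  9.85600954e-01 -8.75375204e-04] 92.97954710118242
top [ 298.   97. 1293.] [-0.69516766 -0.05883401  0.05316061  0.71446094]
susan [(0.75, [534.0, 214.0, -0.0]), (0.7, [574.0, 476.0, -2.0])]
knob [(0.85, [568.0, 543.0, 48.0]), (0.61, [585.0, 290.0, 67.0]), (0.24, [547.0, -247.0, 1.0])]
bottom_front [(0.85, [486.0, 248.0, 45.0]), (0.59, [533.0, 478.0, 35.0])]
top_tote [(0.92, [236.0, -281.0, 6.0]), (0.66, [532.0, 215.0, -2.0]), (0.64, [539.0, -251.0, 2.0])]
top_front [(0.87, [515.0, -298.0, 24.0]), (0.56, [236.0, -222.0, 23.0])]
tin [(0.79, [604.0, -1.0, -1.0])]
punch [(0.59, [684.0, -189.0, 3.0])]
hoops [(0.82, [678.0, -316.0, 2.0])]
brayer [(0.85, [417.0, -235.0, 2.0]), (0.67, [678.0, -318.0, 0.0])]
mat [(0.89, [546.0, -246.0, 4.0])]
scene [1062.  819.  888.] [0.30670219 0.1445308  0.38708375 0.85744433]
susan [(0.86, [574.0, 482.0, 3.0]), (0.76, [532.0, 211.0, 4.0])]
knob [(0.78, [590.0, 291.0, 76.0]), (0.65, [573.0, 540.0, 50.0])]
bottom_front [(0.83, [487.0, 253.0, 51.0]), (0.48, [545.0, -252.0, 1.0])]
top_tote [(0.93, [545.0, -250.0, 5.0]), (0.66, [234.0, -280.0, -2.0])]
top_front [(0.93, [239.0, -229.0, 25.0]), (0.9, [511.0, -304.0, 28.0])]
tin [(0.9, [604.0, -6.0, 2.0])]
punch [(0.9, [682.0, -190.0, 2.0])]
hoops [(0.82, [675.0, -313.0, 2.0]), (0.6, [544.0, -251.0, 3.0])]
brayer [(0.64, [417.0, -231.0, 6.0]), (0.44, [682.0, -190.0, 0.0])]
mat [(0.58, [544.0, -252.0, 2.0])]
1.1
```

View pics/top0.png

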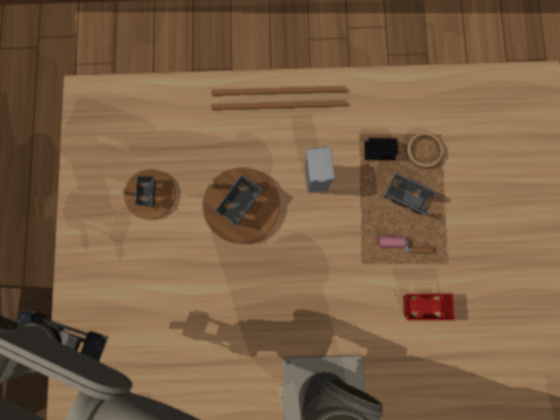

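View pics/scene0.png

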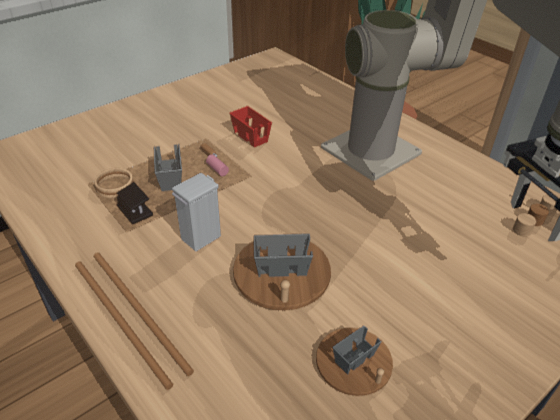

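The top view shows two turntables. The large one is at (242,205) with its tote at (240,200), and the small look-alike is at (150,194). There are also two loose totes: grey on the mat at (410,195) and red at (429,306). I choose the large turntable and the grey tote on the mat, and check both in one close crop.

```bash
cat > h.py <<'E'
from workcell import ctrl
import numpy as np, cv2
from scipy.spatial.transform import Rotation as R
def go(x,y,z,psi):
    "jog numbers to TCP x,y,z mm with tool y at psi deg, tool down"
    o=ctrl.observe(); q=np.r_[o['ee_rot'][1:],o['ee_rot'][0]]; r=R.from_quat(q)
    a=np.radians(psi); c,s=np.cos(a),np.sin(a)
    t=R.from_matrix(np.array([[-s,c,0],[c,s,0],[0,0,-1.]]))
    print('t',round(o['t'],2),'tcp',np.round(o['tcp_pos'],1),'xyz cm',np.round(r.inv().apply(np.array([x,y,z])-o['tcp_pos'])/10,2),'twist',np.round((r.inv()*t).as_rotvec(),3))
E
python3 - <<'E'
from h import *
a=cv2.imread('pics/top0.png')[130:270,180:460];b=cv2.imread('pics/scene0.png')[130:310,80:350]
cv2.imwrite('pics/crop.png',np.vstack([cv2.resize(a,(560,280),interpolation=2),cv2.resize(b,(480,320),interpolation=2)[:, :480] if 0 else cv2.resize(b,(560,320),interpolation=2)]))
go(586,288,220,145)
E
```

```text
t 1.1 tcp [199.9 565.7 302.7] xyz cm [-45.65 -13.32   8.27] twist [-0.  -0.  -1.3]
```

View pics/crop.png

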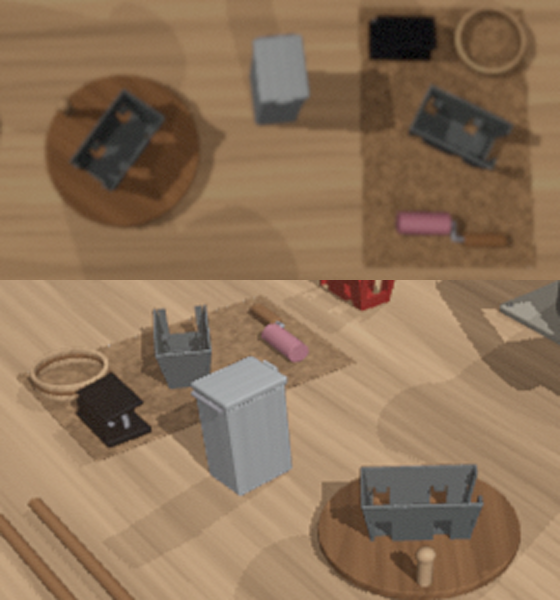

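The crop confirms both choices: the large turntable with its knob at (425,555), and the grey tote on the mat at (460,125) with its notched end away from the scene camera. I go to the knob first.

jog_arm(steps=[{"xyz": [-45.6,-13.3,8.3],"twist": [0,0,-1.3],"hand": 0.35},{"xyz": [-45.6,-13.3,8.3],"twist": [0,0,-1.3],"hand": 0.35},{"xyz": [-45.6,-13.3,8.3],"twist": [0,0,-1.3],"hand": 0.35},{"xyz": [-45.6,-13.3,8.3],"twist": [0,0,-1.3],"hand": 0.35},{"xyz": [-45.6,-13.3,8.3],"twist": [0,0,-1.3],"hand": 0.35}])

```text
t: 1.72
tcp_pos: [436.7, 396.0, 252.1]
ee_rot: [0.0, -0.27, 0.963, 0.0]
ft_force: [1.0, 0.1, -0.3]
width: 47.3
finger_force: 0.0
```

```bash
python3 -c "
from h import *
go(586,288,220,145)"
```

```text
t 1.73 tcp [436.7 396.  252.1] xyz cm [ -7.12 -16.99   3.21] twist [ 0.     0.001 -0.412]
```

jog_arm(steps=[{"xyz": [-7.1,-17,3.2],"twist": [0,0,-0.41],"hand": 0.4},{"xyz": [-7.1,-17,3.2],"twist": [0,0,-0.41],"hand": 0.4},{"xyz": [-7.1,-17,3.2],"twist": [0,0,-0.41],"hand": 0.4},{"xyz": [-7.1,-17,3.2],"twist": [0,0,-0.41],"hand": 0.4}])

```text
t: 2.22
tcp_pos: [586.2, 284.5, 218.5]
ee_rot: [-0.001, -0.456, 0.89, -0.0]
ft_force: [-0.1, 0.1, -1.1]
width: 36.8
finger_force: 0.0
```

Run:
```python
from h import *
p=ctrl.read_camera('wrist');cv2.imwrite('pics/w1.png',p['pixels'])
for q in('knob','susan','bottom_front'):print(q,[(round(d['conf'],2),np.round(d['centre'],1).tolist()) for d in ctrl.spot_point(p,q)])
go(586,288,145,145)
```

```text
knob [(0.87, [587.3, 284.8, 71.3]), (0.21, [529.8, 217.6, 2.7])]
susan [(0.89, [528.9, 217.7, 2.4])]
bottom_front [(0.69, [488.6, 249.6, 45.4])]
t 2.42 tcp [583.2 288.9 220.4] xyz cm [-0.09 -0.28  7.54] twist [ 0.     0.    -0.008]
```

View pics/w1.png

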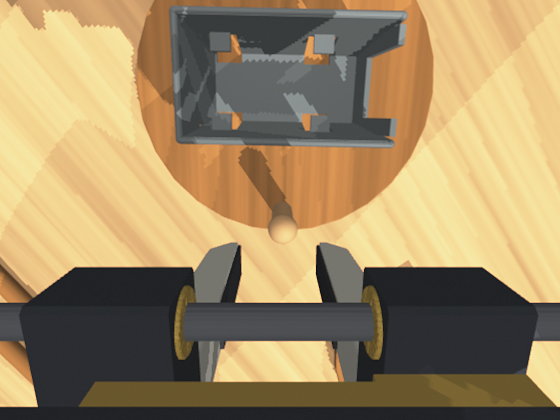

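The wrist view shows the knob at (283,228) centred between the half-open fingers, with the tote behind it at (285,75). The fixes agree: axis about (532,214), knob about (587,288), 92 mm apart as specified. I go down over the knob.

jog_arm(steps=[{"xyz": [-0.1,-0.3,4],"twist": [0,0,0],"hand": 0.4},{"xyz": [-0.1,-0.3,7.9],"twist": [0,0,0],"hand": 0.37},{"xyz": [-0.1,-0.3,7.9],"twist": [0,0,0],"hand": 0.34},{"xyz": [-0.1,-0.3,7.9],"twist": [0,0,0],"hand": 0.34}])

```text
t: 2.92
tcp_pos: [587.0, 288.3, 143.2]
ee_rot: [0.001, -0.459, 0.889, -0.0]
ft_force: [1.2, 0.5, 0.8]
width: 31.6
finger_force: 0.0
```

Run:
```python
from h import *
for f in range(54,-96,-12):
    a=np.radians(f); go(532+92*np.cos(a),214+92*np.sin(a),141,f+90)
```

```text
t 2.92 tcp [587.  288.3 143.2] xyz cm [0.05 0.08 0.22] twist [-0.001  0.002  0.01 ]
t 2.92 tcp [587.  288.3 143.2] xyz cm [ 0.27 -1.83  0.22] twist [-0.001  0.002  0.22 ]
t 2.92 tcp [587.  288.3 143.2] xyz cm [ 0.88 -3.65  0.22] twist [-0.001  0.002  0.429]
t 2.92 tcp [587.  288.3 143.2] xyz cm [ 1.86 -5.31  0.22] twist [-0.     0.002  0.639]
t 2.92 tcp [587.  288.3 143.2] xyz cm [ 3.16 -6.73  0.22] twist [-0.     0.002  0.848]
t 2.92 tcp [587.  288.3 143.2] xyz cm [ 4.73 -7.84  0.22] twist [-0.     0.002  1.058]
t 2.92 tcp [587.  288.3 143.2] xyz cm [ 6.49 -8.6   0.21] twist [0.    0.002 1.267]
t 2.92 tcp [587.  288.3 143.2] xyz cm [ 8.38 -8.98  0.21] twist [0.    0.002 1.477]
t 2.92 tcp [587.  288.3 143.2] xyz cm [10.3  -8.96  0.21] twist [1.000e-03 2.000e-03 1.686e+00]
t 2.92 tcp [587.  288.3 143.2] xyz cm [12.18 -8.54  0.2 ] twist [1.000e-03 2.000e-03 1.895e+00]
t 2.92 tcp [587.  288.3 143.2] xyz cm [13.93 -7.74  0.2 ] twist [1.000e-03 2.000e-03 2.105e+00]
t 2.92 tcp [587.  288.3 143.2] xyz cm [15.47 -6.6   0.2 ] twist [1.000e-03 2.000e-03 2.314e+00]
t 2.92 tcp [587.  288.3 143.2] xyz cm [16.74 -5.15  0.19] twist [2.000e-03 2.000e-03 2.524e+00]
```

jog_arm(steps=[{"xyz": [0.11,-1.44,0.1],"twist": [0,0,0.157],"hand": 0.34},{"xyz": [0.45,-2.84,0.2],"twist": [0,0,0.314],"hand": 0.34},{"xyz": [1.0,-4.18,0.2],"twist": [0,0,0.471],"hand": 0.34},{"xyz": [1.76,-5.41,0.2],"twist": [0,0,0.628],"hand": 0.34},{"xyz": [2.69,-6.51,0.2],"twist": [0,0,0.785],"hand": 0.34}])

```text
t: 3.55
tcp_pos: [625.6, 228.1, 142.5]
ee_rot: [0.002, -0.081, 0.997, 0.001]
ft_force: [-0.4, 0.3, -0.1]
width: 31.7
finger_force: 0.5
```

jog_arm(steps=[{"xyz": [0.11,-1.44,0],"twist": [0,0,0.157],"hand": 0.34},{"xyz": [0.45,-2.84,0],"twist": [0,0,0.314],"hand": 0.34},{"xyz": [1.0,-4.18,0],"twist": [0,0,0.471],"hand": 0.34},{"xyz": [1.76,-5.41,0],"twist": [0,0,0.628],"hand": 0.34},{"xyz": [2.69,-6.51,0],"twist": [0,0,0.785],"hand": 0.34}])

```text
t: 4.18
tcp_pos: [610.0, 159.3, 142.6]
ee_rot: [0.002, 0.307, 0.952, 0.001]
ft_force: [-0.5, 1.5, -0.6]
width: 31.7
finger_force: 0.5
```

Run:
```python
from h import *
for f in (-45,-54,-63,-72,-81,-90,-93):
    a=np.radians(f); go(532+92*np.cos(a),214+92*np.sin(a),141,f+90)
```

```text
t 4.17 tcp [610.  159.3 142.6] xyz cm [ 0.45 -1.59  0.16] twist [0.004 0.003 0.162]
t 4.17 tcp [610.  159.3 142.6] xyz cm [ 0.79 -2.99  0.15] twist [0.004 0.003 0.319]
t 4.17 tcp [610.  159.3 142.6] xyz cm [ 1.35 -4.32  0.14] twist [0.005 0.002 0.476]
t 4.17 tcp [610.  159.3 142.6] xyz cm [ 2.11 -5.55  0.14] twist [0.005 0.002 0.634]
t 4.17 tcp [610.  159.3 142.6] xyz cm [ 3.06 -6.64  0.13] twist [0.005 0.002 0.791]
t 4.17 tcp [610.  159.3 142.6] xyz cm [ 4.16 -7.58  0.12] twist [0.005 0.001 0.948]
t 4.17 tcp [610.  159.3 142.6] xyz cm [ 4.56 -7.85  0.12] twist [0.005 0.001 1.   ]
```

jog_arm(steps=[{"xyz": [0.45,-1.5,0],"twist": [0,0,0.157],"hand": 0.34},{"xyz": [0.8,-2.9,0],"twist": [0,0,0.314],"hand": 0.34},{"xyz": [1.35,-4.25,0],"twist": [0,0,0.471],"hand": 0.34},{"xyz": [2.1,-5.5,0],"twist": [0,0,0.628],"hand": 0.34},{"xyz": [3.05,-6.6,0],"twist": [0,0,0.785],"hand": 0.34}])

```text
t: 4.8
tcp_pos: [547.0, 123.0, 142.7]
ee_rot: [0.002, 0.647, 0.762, 0.002]
ft_force: [0.9, -0.5, 1.1]
width: 31.6
finger_force: 0.5
```

Run:
```python
from h import *
for f in (-90,-93):
    a=np.radians(f); go(532+92*np.cos(a),214+92*np.sin(a),141,0)
```

```text
t 4.8 tcp [547.  123.  142.7] xyz cm [ 0.15 -1.5   0.16] twist [ 0.006 -0.     0.162]
t 4.8 tcp [547.  123.  142.7] xyz cm [ 0.24 -1.97  0.16] twist [ 0.006 -0.     0.162]
```

jog_arm(steps=[{"xyz": [0.1,-1.4,0],"twist": [0,0,0.16],"hand": 0.34},{"xyz": [0.1,-1.4,0],"twist": [0,0,0.16],"hand": 0.2},{"xyz": [0.1,-1.4,0],"twist": [0,0,0.16],"hand": 0.2},{"xyz": [0.1,-1.4,0],"twist": [0,0,0.16],"hand": 0.2},{"xyz": [0.1,-1.4,0],"twist": [0,0,0.16],"hand": 0.2}])

```text
t: 5.42
tcp_pos: [533.0, 121.7, 140.9]
ee_rot: [0.001, 0.704, 0.711, 0.001]
ft_force: [-1.5, 0.1, 7.2]
width: 19.3
finger_force: 10.2
```

jog_arm(steps=[{"xyz": [0,0,0],"twist": [0,0,0],"hand": 0.5},{"xyz": [0,0,0],"twist": [0,0,0],"hand": 0.5},{"xyz": [0,0,-4],"twist": [0,0,0],"hand": 0.5},{"xyz": [0,0,-8],"twist": [0,0,0],"hand": 0.5},{"xyz": [0,0,-10],"twist": [0,0,0],"hand": 0.5}])

```text
t: 6.05
tcp_pos: [532.3, 121.5, 241.5]
ee_rot: [0.001, 0.704, 0.71, 0.001]
ft_force: [0.4, 0.4, 0.1]
width: 46.5
finger_force: 0.0
```

Run:
```python
from h import *
p=ctrl.read_camera('top')
for q in('knob','susan','bottom_front'):print(q,[(round(d['conf'],2),np.round(d['centre'],1).tolist()) for d in ctrl.spot_point(p,q)])
p=ctrl.read_camera('scene');cv2.imwrite('pics/s2.png',p['pixels'])
for q in('knob','susan','bottom_front'):print(q,[(round(d['conf'],2),np.round(d['centre'],1).tolist()) for d in ctrl.spot_point(p,q)])
go(544,-251,320,-31)
```

```text
knob [(0.96, [536.2, 123.0, 70.9]), (0.65, [569.2, 541.9, 50.0])]
susan [(0.73, [533.0, 215.1, -0.9]), (0.62, [573.0, 477.0, -0.4])]
bottom_front [(0.94, [584.3, 217.7, 44.3]), (0.82, [533.1, 478.8, 32.6])]
knob [(0.89, [536.7, 123.9, 74.4]), (0.83, [573.8, 540.2, 52.0])]
susan [(0.68, [532.6, 210.1, 2.8]), (0.68, [573.9, 482.8, 3.3])]
bottom_front [(0.9, [584.4, 219.7, 48.0]), (0.62, [535.5, 477.1, 30.8])]
t 6.45 tcp [530.6 121.3 237.2] xyz cm [-37.24   1.04  -8.27] twist [-0.003  0.001  0.549]
```

View pics/s2.png

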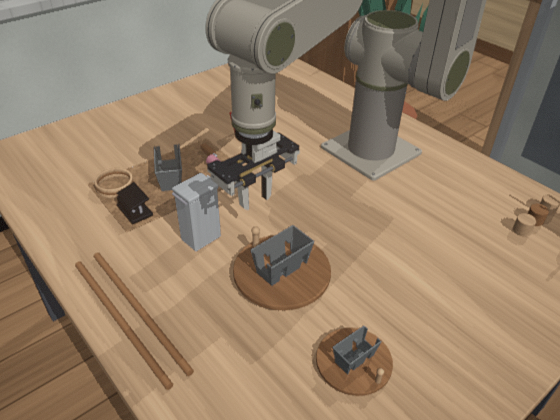

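The turntable now points away (bottom_front at about (584,218), axis (532.5,214), so roughly 3° off). The scene view shows the tin at (198,210) undisturbed. I go over to the loose tote, rising first.

jog_arm(steps=[{"xyz": [-1,0,-7],"twist": [0,0,0.1],"hand": 1},{"xyz": [-6,0.2,-8.3],"twist": [0,0,0.2],"hand": 1},{"xyz": [-37.2,1,-8.3],"twist": [0,0,0.55],"hand": 1},{"xyz": [-37.2,1,-8.3],"twist": [0,0,0.55],"hand": 1},{"xyz": [-37.2,1,-8.3],"twist": [0,0,0.55],"hand": 1}])

```text
t: 7.08
tcp_pos: [539.6, -127.8, 321.3]
ee_rot: [-0.0, 0.871, 0.491, -0.0]
ft_force: [0.6, 0.5, -0.7]
width: 91.0
finger_force: 0.0
```

```bash
python3 -c "
from h import *
go(544,-251,300,-31)"
```

```text
t 7.08 tcp [ 539.6 -127.8  321.3] xyz cm [-10.31   6.76   2.12] twist [-0.001  0.    -0.004]
```

jog_arm(steps=[{"xyz": [-10.3,6.8,2],"twist": [0,0,0],"hand": 1},{"xyz": [-10.3,6.8,5],"twist": [0,0,0],"hand": 1},{"xyz": [-10.3,6.8,6],"twist": [0,0,0],"hand": 1},{"xyz": [-10.3,6.8,6],"twist": [0,0,0],"hand": 1}])

```text
t: 7.58
tcp_pos: [544.0, -249.0, 259.4]
ee_rot: [-0.002, 0.871, 0.491, -0.001]
ft_force: [1.0, 0.3, 0.2]
width: 92.9
finger_force: 0.0
```

Run:
```python
from h import *
p=ctrl.read_camera('wrist');cv2.imwrite('pics/w3.png',p['pixels'])
for q in('top_tote','top_front'):print(q,[(round(d['conf'],2),np.round(d['centre'],1).tolist()) for d in ctrl.spot_point(p,q)])
# project mask's min-area rectangle to rim plane
m=ctrl.masks_of(p,'top_tote')[0]['mask']
c=max(cv2.findContours(m.astype(np.uint8),0,2)[0],key=cv2.contourArea)
b=cv2.boxPoints(cv2.minAreaRect(c))
q=p['orientation'];r=R.from_quat(np.r_[q[1:],q[0]]);K=p['K']
for u,v in b:
    d=r.apply([(u-K[0,2])/K[0,0],-(v-K[1,2])/K[1,1],-1]);s=(73-p['eye'][2])/d[2]
    print([round(u),round(v)],np.round(p['eye']+s*d,1))
go(544,-251,123,-31)
```

```text
top_tote [(0.76, [544.1, -249.7, 1.6])]
top_front [(0.84, [512.3, -302.2, 30.8])]
[226, 133] [ 539.9 -180.3   73. ]
[322, 130] [ 601.  -215.2   73. ]
[326, 285] [ 542.6 -325.4   73. ]
[230, 288] [ 474.  -286.8   73. ]
t 7.78 tcp [ 545.9 -248.1  263.7] xyz cm [-0.35 -0.05 14.07] twist [ 0.002 -0.     0.   ]
```

View pics/w3.png

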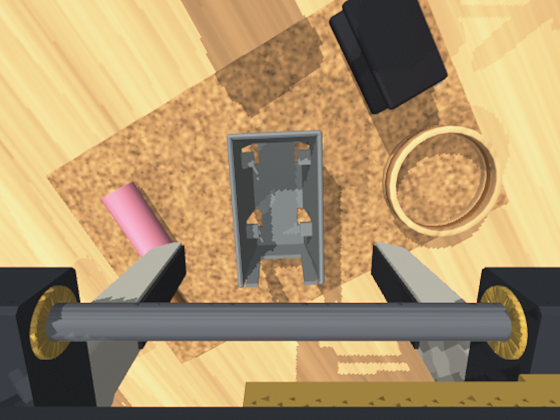

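The wrist view shows the grey tote at (278,208), notched end at the bottom (280,285), centred between the open fingers. The punch and hoops at (390,55) and (440,180) are clear. I descend and grip.

jog_arm(steps=[{"xyz": [-0.2,0,5],"twist": [0,0,0],"hand": 1},{"xyz": [-0.2,0,10],"twist": [0,0,0],"hand": 1},{"xyz": [-0.2,0,13.8],"twist": [0,0,0],"hand": 1},{"xyz": [-0.2,0,13.8],"twist": [0,0,0],"hand": 1},{"xyz": [-0.2,0,13.8],"twist": [0,0,0],"hand": 0.5}])

```text
t: 8.4
tcp_pos: [545.5, -251.1, 126.8]
ee_rot: [0.001, 0.87, 0.492, 0.001]
ft_force: [0.0, -0.2, -0.2]
width: 86.8
finger_force: 0.0
```

jog_arm(steps=[{"xyz": [0,0,0],"twist": [0,0,0],"hand": 0.5},{"xyz": [0,0,0],"twist": [0,0,0],"hand": 0.5},{"xyz": [0,0,0],"twist": [0,0,0],"hand": 0.5},{"xyz": [0,0,0],"twist": [0,0,0],"hand": 0.5}])

```text
t: 8.9
tcp_pos: [545.2, -251.5, 126.4]
ee_rot: [0.001, 0.871, 0.492, 0.001]
ft_force: [-0.5, 2.2, 6.6]
width: 69.2
finger_force: 29.9
```

jog_arm(steps=[{"xyz": [0,0,-2],"twist": [0,0,0],"hand": 0.5},{"xyz": [0,0,-6],"twist": [0,0,0],"hand": 0.5},{"xyz": [0,0,-11],"twist": [0,0,0],"hand": 0.5},{"xyz": [0,0,-16],"twist": [0,0,0],"hand": 0.5},{"xyz": [0,0,-21],"twist": [0,0,0],"hand": 0.5}])

```text
t: 9.52
tcp_pos: [543.8, -251.0, 337.5]
ee_rot: [0.001, 0.871, 0.492, 0.0]
ft_force: [0.7, 0.3, -1.7]
width: 68.8
finger_force: 29.9
```

Run:
```python
from h import *
p=ctrl.read_camera('scene')
for q in('top_tote','top_front'):print(q,[(round(d['conf'],2),np.round(d['centre'],1).tolist()) for d in ctrl.spot_point(p,q)])
o=ctrl.observe();print(o['width'],o['finger_force'],o['joints'])
go(500,0,340,-61)
```

```text
top_tote [(0.92, [234.4, -285.5, -2.6]), (0.91, [547.9, -255.8, 215.1])]
top_front [(0.94, [238.8, -227.3, 23.3]), (0.85, [509.5, -301.3, 241.3]), (0.49, [544.2, -252.7, 215.2])]
68.77233562408145 29.927241797558963 [-5.17871459e-01  1.12469936e-01  1.44010822e+00 -4.55037822e-05
  1.58016607e+00  2.47461728e-02]
t 9.68 tcp [ 545.3 -251.8  340. ] xyz cm [ 19.22 -16.88  -0.14] twist [ 0.009 -0.002  0.522]
```

jog_arm(steps=[{"xyz": [19.2,-16.9,0],"twist": [0,0,0.52],"hand": 0.5},{"xyz": [19.2,-16.9,0],"twist": [0,0,0.52],"hand": 0.5},{"xyz": [19.2,-16.9,0],"twist": [0,0,0.52],"hand": 0.5},{"xyz": [19.2,-16.9,0],"twist": [0,0,0.52],"hand": 0.5},{"xyz": [19.2,-16.9,0],"twist": [0,0,0.52],"hand": 0.5}])

```text
t: 10.3
tcp_pos: [497.1, 4.1, 333.3]
ee_rot: [-0.001, 0.967, 0.254, -0.001]
ft_force: [0.6, -0.9, -1.5]
width: 68.6
finger_force: 29.9
```

```bash
python3 -c "
from h import *
go(532.5,214,330,-90)"
```

```text
t 10.3 tcp [497.1   4.1 333.3] xyz cm [ 13.38 -16.56   0.34] twist [-0.001  0.001  0.513]
```

jog_arm(steps=[{"xyz": [13.4,-16.6,0.3],"twist": [0,0,0.513],"hand": 0.5},{"xyz": [13.4,-16.6,0.3],"twist": [0,0,0.513],"hand": 0.5},{"xyz": [13.4,-16.6,0.3],"twist": [0,0,0.513],"hand": 0.5},{"xyz": [13.4,-16.6,0.3],"twist": [0,0,0.513],"hand": 0.5},{"xyz": [13.4,-16.6,0.3],"twist": [0,0,0.513],"hand": 0.5}])

```text
t: 10.92
tcp_pos: [534.6, 212.6, 329.6]
ee_rot: [0.0, 1.0, -0.001, -0.001]
ft_force: [-0.6, -0.2, -2.5]
width: 68.8
finger_force: 29.9
```

Run:
```python
from h import *
for n in('top','scene','wrist'):
  p=ctrl.read_camera(n)
  if n=='wrist':cv2.imwrite('pics/w4.png',p['pixels'])
  for q in('top_tote','top_front','susan','bottom_front','knob'):print(n,q,[(round(d['conf'],2),np.round(d['centre'],1).tolist()) for d in ctrl.spot_point(p,q) if 0<d['centre'][1]<400])
go(532.5,214,230,-90)
```

```text
top top_tote [(0.63, [531.1, 211.7, 203.8])]
top top_front []
top susan [(0.88, [532.6, 217.2, 0.1])]
top bottom_front [(0.74, [585.1, 217.6, 44.8])]
top knob [(0.68, [531.9, 122.0, 68.2])]
scene top_tote [(0.66, [538.6, 209.4, 208.0])]
scene top_front [(0.66, [474.1, 207.5, 236.1])]
scene susan [(0.8, [531.9, 209.5, 1.9])]
scene bottom_front [(0.8, [583.5, 219.1, 47.6])]
scene knob [(0.59, [537.0, 124.2, 74.3])]
wrist top_tote [(0.65, [532.0, 212.0, 205.1]), (0.37, [476.5, 208.6, 233.6])]
wrist top_front [(0.6, [477.6, 206.8, 236.1])]
wrist susan []
wrist bottom_front [(0.63, [588.1, 213.8, 44.5])]
wrist knob [(0.69, [534.7, 123.7, 69.5])]
t 11.82 tcp [534.8 210.9 331.2] xyz cm [-0.23 -0.3  10.12] twist [ 0.     0.    -0.005]
```

View pics/w4.png

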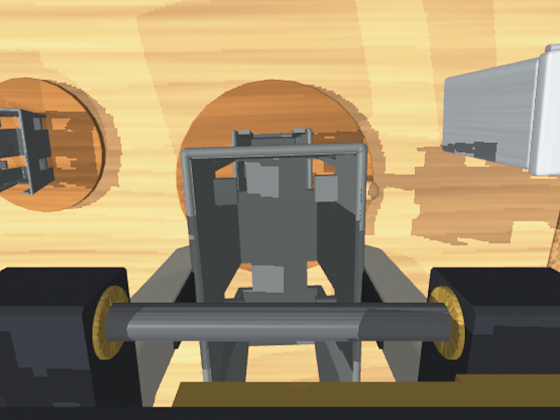

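The wrist view shows the held tote's back rim at (275,150) and the bottom tote behind it at (275,135), laterally aligned to within a few pixels. I shift by (-2, +3) mm and descend to just above the mouth.

jog_arm(steps=[{"xyz": [-0.2,-0.3,3],"twist": [0,0,0],"hand": 0.5},{"xyz": [-0.2,-0.3,6],"twist": [0,0,0],"hand": 0.5},{"xyz": [-0.2,-0.3,9],"twist": [0,0,0],"hand": 0.5},{"xyz": [-0.2,-0.3,9.5],"twist": [0,0,0],"hand": 0.5},{"xyz": [-0.2,-0.3,9.5],"twist": [0,0,0],"hand": 0.5}])

```text
t: 12.45
tcp_pos: [532.9, 214.0, 236.7]
ee_rot: [-0.0, 1.0, -0.002, 0.0]
ft_force: [-0.1, 0.3, -1.2]
width: 69.1
finger_force: 29.9
```

Run:
```python
from h import *
im=[]
for n in('scene','wrist'):
  p=ctrl.read_camera(n);im.append(p['pixels'])
  for q in('top_tote','top_front','susan','bottom_front','knob'):print(n,q,[(round(d['conf'],2),np.round(d['centre'],1).tolist()) for d in ctrl.spot_point(p,q) if 0<d['centre'][1]<400])
cv2.imwrite('pics/c5.png',np.hstack([cv2.resize(im[0][180:320,210:350],(400,400),interpolation=2),cv2.resize(im[1][60:300,140:420],(400,400))]))
go(532,214,194,-90)
```

```text
scene top_tote [(0.76, [533.2, 213.0, 113.3])]
scene top_front [(0.87, [469.3, 208.9, 144.0])]
scene susan [(0.92, [532.0, 211.2, 2.1])]
scene bottom_front [(0.66, [586.7, 222.0, 50.1])]
scene knob [(0.75, [538.2, 126.2, 75.0])]
wrist top_tote [(0.69, [532.4, 215.0, 111.6])]
wrist top_front [(0.86, [474.7, 212.9, 140.7])]
wrist susan []
wrist bottom_front [(0.77, [589.1, 214.4, 45.3]), (0.34, [532.7, 121.5, 72.0])]
wrist knob []
t 13.05 tcp [532.8 213.9 236.2] xyz cm [-0.08 -0.01  4.22] twist [-0.    -0.    -0.005]
```

View pics/c5.png

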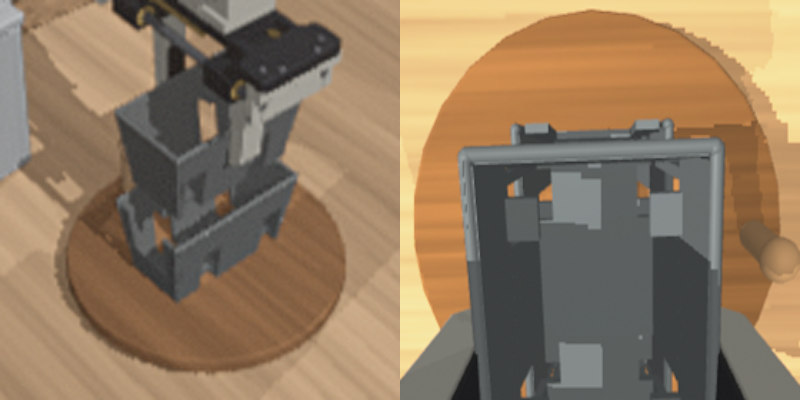

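The loose tote hangs directly over the mouth. In the wrist crop the bottom posts at x=515 and 668 centre on 591, and the upper rim centres on 592. I lower it slowly, watching the force.

jog_arm(steps=[{"xyz": [0,0,0.7],"twist": [0,0,0],"hand": 0.5},{"xyz": [0,0,1.4],"twist": [0,0,0],"hand": 0.5},{"xyz": [0,0,2.0],"twist": [0,0,0],"hand": 0.5},{"xyz": [0,0,2.5],"twist": [0,0,0],"hand": 0.5},{"xyz": [0,0,2.5],"twist": [0,0,0],"hand": 0.5}])

```text
t: 13.68
tcp_pos: [532.5, 213.8, 210.5]
ee_rot: [0.0, 1.0, -0.002, -0.001]
ft_force: [-0.7, -0.3, -0.9]
width: 68.4
finger_force: 29.9
```

jog_arm(steps=[{"xyz": [0,0,0.3],"twist": [0,0,0],"hand": 0.5},{"xyz": [0,0,0.6],"twist": [0,0,0],"hand": 0.5},{"xyz": [0,0,0.9],"twist": [0,0,0],"hand": 0.5},{"xyz": [0,0,1.2],"twist": [0,0,0],"hand": 0.5},{"xyz": [0,0,1.2],"twist": [0,0,0],"hand": 0.5}])

```text
t: 14.3
tcp_pos: [532.6, 213.8, 198.8]
ee_rot: [0.0, 1.0, -0.002, -0.0]
ft_force: [0.7, -0.4, 0.2]
width: 68.8
finger_force: 29.9
```

jog_arm(steps=[{"xyz": [0,0,0.2],"twist": [0,0,0],"hand": 0.5},{"xyz": [0,0,0.3],"twist": [0,0,0],"hand": 0.5},{"xyz": [0,0,0.3],"twist": [0,0,0],"hand": 0.5}])

```text
t: 14.68
tcp_pos: [532.8, 213.9, 196.1]
ee_rot: [0.0, 1.0, -0.002, -0.0]
ft_force: [0.5, 0.4, -1.4]
width: 68.8
finger_force: 29.9
```

jog_arm(steps=[{"xyz": [0,0,0.1],"twist": [0,0,0],"hand": 0.5},{"xyz": [0,0,0.2],"twist": [0,0,0],"hand": 0.5},{"xyz": [0,0,0.2],"twist": [0,0,0],"hand": 0.5}])

```text
t: 15.05
tcp_pos: [532.7, 213.9, 194.0]
ee_rot: [0.0, 1.0, -0.002, -0.0]
ft_force: [0.4, -0.0, -1.4]
width: 68.5
finger_force: 29.9
```

jog_arm(steps=[{"xyz": [0,0,0.1],"twist": [0,0,0],"hand": 0.5},{"xyz": [0,0,0.15],"twist": [0,0,0],"hand": 0.5},{"xyz": [0,0,0.15],"twist": [0,0,0],"hand": 0.5}])

```text
t: 15.42
tcp_pos: [533.0, 214.0, 193.5]
ee_rot: [-0.0, 1.0, -0.002, 0.0]
ft_force: [-1.9, -1.2, 5.2]
width: 69.1
finger_force: 29.9
```

Run:
```python
from h import *
im=[]
for n in('scene','wrist'):
  p=ctrl.read_camera(n);im.append(p['pixels'])
  for q in('top_tote','top_front','bottom_front'):print(n,q,[(round(d['conf'],2),np.round(d['centre'],1).tolist()) for d in ctrl.spot_point(p,q) if 0<d['centre'][1]<400])
cv2.imwrite('pics/c6.png',np.hstack([cv2.resize(im[0][180:320,210:350],(400,400),interpolation=2),cv2.resize(im[1][60:300,140:420],(400,400))]))
o=ctrl.observe();print(o['tcp_pos'],o['ft_force'])
```

```text
scene top_tote [(0.63, [533.3, 214.3, 69.3])]
scene top_front [(0.88, [469.8, 211.4, 96.7])]
scene bottom_front [(0.9, [584.9, 220.6, 52.2]), (0.6, [531.6, 216.4, 69.7])]
wrist top_tote [(0.56, [531.5, 214.3, 68.4])]
wrist top_front []
wrist bottom_front [(0.82, [588.3, 215.3, 43.8])]
[533.04402963 213.97372093 193.48715326] [-2.25644718 -0.76211213  5.26133321]
```

View pics/c6.png

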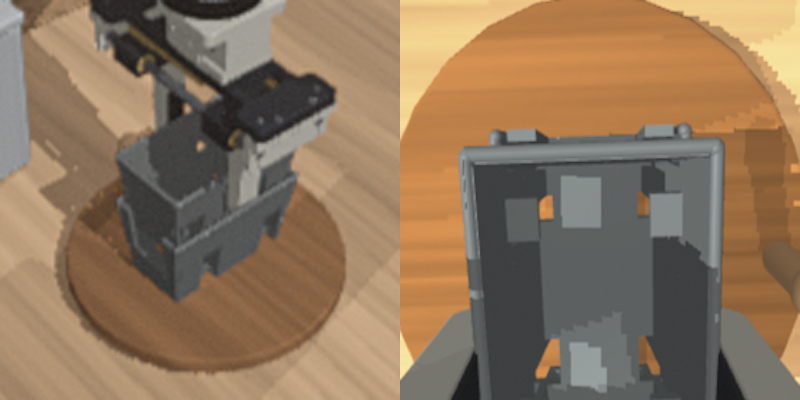

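The tote is seated: its underside reads about 69 mm, contact is about 6 N, and it stands high in the bottom tote. I open the gripper and back off.

jog_arm(steps=[{"xyz": [0,0,0],"twist": [0,0,0],"hand": 0.8},{"xyz": [0,0,0],"twist": [0,0,0],"hand": 1},{"xyz": [0,0,0],"twist": [0,0,0],"hand": 1},{"xyz": [0,0,0],"twist": [0,0,0],"hand": 1}])

```text
t: 16.32
tcp_pos: [532.8, 213.9, 192.5]
ee_rot: [0.0, 1.0, -0.002, -0.0]
ft_force: [-0.4, -0.2, 1.3]
width: 92.3
finger_force: 0.0
```

jog_arm(steps=[{"xyz": [0,0,-2],"twist": [0,0,0],"hand": 1},{"xyz": [0,0,-5],"twist": [0,0,0],"hand": 1},{"xyz": [0,0,-10],"twist": [0,0,0],"hand": 1},{"xyz": [0,0,-15],"twist": [0,0,0],"hand": 1},{"xyz": [0,0,-15],"twist": [0,0,0],"hand": 1}])

```text
t: 16.95
tcp_pos: [534.7, 214.5, 350.4]
ee_rot: [-0.002, 1.0, -0.002, 0.005]
ft_force: [-0.3, 0.5, 0.2]
width: 93.0
finger_force: 0.0
```

Run:
```python
from h import *
im=[]
for n in('scene','wrist'):
  p=ctrl.read_camera(n);im.append(p['pixels'])
  for q in('top_tote','top_front','bottom_front','tin'):print(n,q,[(round(d['conf'],2),np.round(d['centre'],1).tolist()) for d in ctrl.spot_point(p,q) if -100<d['centre'][1]<400])
cv2.imwrite('pics/c7.png',np.hstack([cv2.resize(im[0][180:320,210:350],(400,400),interpolation=2),cv2.resize(im[1][60:340,140:420],(400,400))]))
o=ctrl.observe();print(o['tcp_pos'],o['ft_force'],o['width'])
```

```text
scene top_tote [(0.93, [531.8, 214.0, 66.5])]
scene top_front [(0.73, [471.9, 210.5, 96.2])]
scene bottom_front [(0.73, [586.0, 215.1, 50.4])]
scene tin [(0.75, [603.2, -3.7, 1.7])]
wrist top_tote [(0.91, [530.2, 213.7, 67.6]), (0.31, [586.9, 216.9, 44.3])]
wrist top_front [(0.6, [474.7, 212.5, 97.9])]
wrist bottom_front [(0.68, [588.5, 217.8, 46.6])]
wrist tin [(0.86, [604.6, -3.8, 1.7])]
[532.54584149 213.84031766 341.81423285] [-1.14874143 -0.17252881 -0.50867745] 92.8338707698202
```

View pics/c7.png

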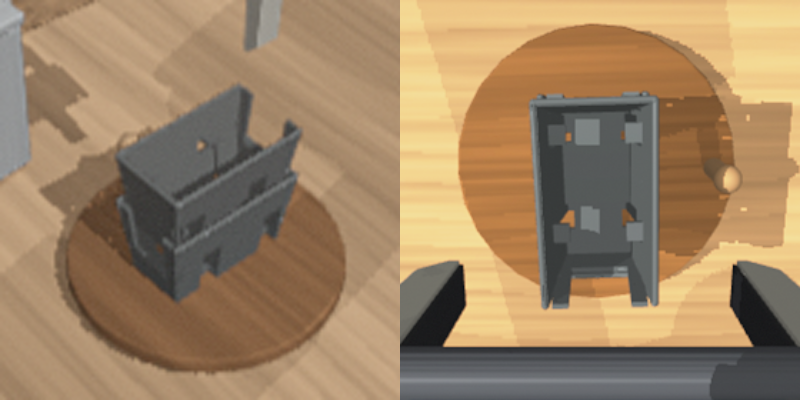

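The crop shows the loose tote standing level and high on the bottom one. Its notched front is at the bottom of the wrist crop (595,300), facing the robot, and the gripper is clear.

```bash
python3 -c "
from workcell import ctrl
print(ctrl.job_done())"
```

```text
the job is handed in; nothing more can be done
None
```

The loose tote is stacked level on the bottom tote's ledges with its notched front facing the robot, and the job was handed in about 17 s into the 59 s limit; the hand-in call returned no verdict.

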